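Open the tool canister at the welding bench and stand the drivers in it

TASK

Take the loose lid off the tool canister: tip it well up by its tab while its opposite edge still rests on the canister's rim, then lift it off and lay it flat, right way up, on the floor of the shallow blue tray, clear of the parts there. Then take the two drivers from their sloping rest and stand both in the open canister, shank down and handle up (leaning on the rim is fine). Leave the other things on the bench where they are.

Things in the scene. Friction and masses are not known exactly. Their poses are not given: they have to be found in the camera images.
- canister: round open aluminium canister, outer diameter 84 mm, inner diameter 76 mm, rim 110 mm above the bench, inner floor at 6 mm; it stands upright on a 110 mm square, 5 mm thick plate screwed to the bench. Origin: centre of its underside; z up. It starts covered by the lid
- lid: loose grey plastic lid, 90 g: disc of 94 mm diameter (z = 12 to 18 mm) on a plug of 70 mm diameter (z = 0 to 12 mm) that sits in the canister's mouth, 3 mm clearance all round, the disc on the rim. Origin: centre of the plug's underside, z up. Flat tab along the lid's -x: 18 mm wide (y), z = 12 to 20 mm, from 47 to 73 mm off the axis
- lid_tab (a point): point in the middle of the lid's tab, 60 mm from the lid's axis, at z = 16 mm in the lid's frame; same axes as the lid
- lid_far (a point): point on the lower edge of the lid's disc, straight across from the tab (x = +47 mm, z = 12 mm in the lid's frame); it rests over the canister's rim
- tray: shallow open blue plastic tray fixed to the bench, 300 mm (its x) by 200 mm (its y), walls 5 mm thick and 22 mm high, inner floor at 5 mm. Origin: centre of its underside
- rest: grey sloping tool rest fixed to the bench, 126 mm wide (its y), about 100 mm high. Its board rises towards its own -x, 35 degrees from vertical; each driver's shank lies on it between low ribs, at y = +40 and -40 mm, its foot on a ledge 27 mm above the bench near the origin. The handles stand free above the board's top edge. Origin: on the bench, below the drivers' feet
- driver_a: straight driver 180 mm long, 90 g: steel shank of 10 mm diameter and 100 mm length, then a black handle of 20 mm diameter and 80 mm length. Origin: centre of the shank's free end (foot); its z runs up the driver's axis to the handle's end. Starts leaning in the rest, 35 degrees from vertical, handle up towards the rest's -x
- driver_a_top (a point): centre of the end of driver a's handle, 180 mm from its foot
- driver_b: second driver, the same as driver a, in the rest's other channel
- driver_b_top (a point): centre of the end of driver b's handle, 180 mm from its foot
- part_a: bystander: small black moulded part 30 x 16 x 14 mm lying in the tray's +x half; origin at the centre of its underside
- part_b: bystander: small black moulded part 30 x 16 x 14 mm lying in the tray's +x half; origin at the centre of its underside
- jar: bystander: clear jar with black cap, 44 mm diameter, 60 mm high, standing beside the canister; origin at the centre of its underside
- bottle: bystander: white bottle, 56 mm diameter, 150 mm high, standing by the canister, on the side away from the tab; origin at the centre of its underside
- strap: bystander: slotted steel clamp strap 85 x 26 x 8 mm (x, y, z) lying on the bench on the robot's side of the rest; origin at the centre of its underside
- brush: bystander: brush 160 mm long lying along its x behind the rest; origin at the centre of its underside
Things that resemble listed ones, but are neither listed nor needed, are in the scene too. There is more than one size of the lid; the one meant has the size given above. What is shaped like the driver_b but yellow is not meant.

How it is judged (in metres and radians):
On the way, in this order (a step that is already met when the one before it is completed fails the run):
1. the lid is tipped up by more than 11 degrees with the edge opposite the tab still on the canister's rim (within 12 mm) (angle between lid's own z axis and vertical above 0.2 rad and z of lid_far in the frame of canister between 0.095 and 0.122 m and horizontal distance between lid_far and canister below 0.06 m and z of lid_tab in the frame of canister above 0.122 m), for 0.1 s.
2. the lid lies flat, right way up, on the tray's floor, let go (z of lid in the frame of tray between 0 and 0.012 m and x of lid in the frame of tray between -0.115 and 0.115 m and y of lid in the frame of tray between -0.065 and 0.065 m and angle between lid's own z axis and vertical below 0.12 rad and contact force between lid and the fingers below 0.1 N and linear speed of lid below 0.03 m/s), for 0.2 s.
At the end, for the whole second after the job is handed in: The lid lies at rest on the blue tray's floor, right way up and flat within 7 degrees, its plug's underside less than 12 mm above the bench; both drivers stand at rest in the canister with handles up, feet inside it and less than 25 mm above its underside, leaning less than 37 degrees from vertical (z of lid in the frame of tray between 0 and 0.012 m and x of lid in the frame of tray between -0.115 and 0.115 m and y of lid in the frame of tray between -0.065 and 0.065 m and angle between lid's own z axis and vertical below 0.12 rad and linear speed of each of lid, driver_a, driver_b below 0.03 m/s and z of driver_a in the frame of canister between 0 and 0.025 m and horizontal distance between each of driver_a, driver_b and canister below 0.038 m and angle between each of driver_a, driver_b's own z axis and vertical below 0.65 rad and z of driver_b in the frame of canister between 0 and 0.025 m); the robot touches nothing.
It fails at once if a moulded part in the tray, the jar, the bottle, the strap or the brush is shoved or knocked over (moved more than 30 mm) (distance of any of part_a, part_b, jar, bottle, strap, brush from where it was at the start of the episode above 0.03 m).
It also fails if it takes over 72 s, if anything falls off the work surface, if the arm or the gripper's body presses on something with over 40 N, if the wrist force passes 120 N, or if a joint passes its speed limit or range.

ROBOT

A 6-joint arm with a two-finger parallel gripper is mounted at the origin on the work surface. World frame = base frame: x ahead of the robot, y to its left, z up, the work surface at z = 0. Lengths are in mm, angles in degrees, forces in N, time in s.
With the tool pointing down it reaches from about 275 to 825 mm from the base axis. Payload 5.2 kg.
Tool frame: the origin (TCP) lies where the fingers leave the gripper's body, on its centre line; the fingertips stand 84 mm ahead of it and the grasp point (between the pads) lies 65 mm ahead of it (r.tcp_to_tips is the distance from the TCP to the fingertips, in mm); z points along the fingers, y is the line along which they close (so a half turn about z gives the same grasp; the last joint's range is limited). The gripper opens to 93 mm and grips with 3 to 60 N. Pads are 15 mm wide; open, the fingers measure 128 mm over their backs; the gripper's body (75 mm by 188 mm) begins 65 mm behind the grasp point.
Start: joints at [-88.682, 14.817, 87.949, -0, 77.235, -11.62], TCP at [123.158, -536.039, 302.753] pointing down, gripper open.
Joint ranges: [-179.93, 179.93], [-52.35, 119.4], [10.71, 147.94], [-69.91, 249.91], [12.55, 155.21], [-178.61, 178.61]. Speed limits (degrees/s): [147.25, 147.25, 180, 180, 180, 180].

INTERFACE

Orientations are given as [roll, pitch, yaw] about the fixed x, y, z axes, in that order (R = Rz(yaw) Ry(pitch) Rx(roll)).
In Python, from cell import readout, capture, job_done, r gives the robot as it stands.
- The arm moves only by the tool drive_tool, never from a script. Its argument "deltas" is one flat list of numbers, 7 for each row, row after row: the shift along the tool's x, y, z in units of 10 cm (1.0 is 10 cm), then the turn, a rotation vector about the tool's x, y, z in units of pi/2 rad (1.0 is pi/2 rad), then the opening, from -1 (shut) to 1 (fully open). A call has 1 to 12 rows; each row shifts and turns the commanded pose from where the row before left it, along the tool's axes as they then stand; what a row does not reach is not made up. A row lasts 1/12 s, in which the tool goes at most 41.7 mm and 7.16 degrees, less where a joint would pass 70% of its speed; a pose out of reach is approached as far as the arm can. A call with a number of a shift or a turn outside -1 to 1 is refused whole. A call with a gripper value outside its range is refused whole. The fingers move at their own pace and stop on an object; "force" is the grip in N (left out, the last holds). Time passes only in rows, so rows that do not move let the fingers close. It gives the time, the measured TCP pose, the force, the opening and the grip force at its end, in the units of the state.
- readout.get_state(): the state, without advancing time (a new reading comes with each control period).
- capture(name): name is "scene" or "top" or "wrist"; returns a dict with "pixels" (400x640x3 uint8, red, green, blue), "depth" (400x640 float32, mm along the optical axis (not along the pixel's ray), 0 where there is no reading), "mtx" (3x3 intrinsics, pixels), "cam_to_world" (4x4, takes a point from camera to world coordinates). Camera axes: x right, y up, looking along -z (the intrinsics and any distortion apply to the point x, -y, -z); pixel columns grow to the right and rows downward; lengths in mm; the calibration is good to about 2 mm. A picture is of the moment at which its call begins.
- job_done(): hands the job in; it is judged then, once.
The state is a dict: "time": time; "joints": joint angles; "joint_velocities": joint speeds; "tau": joint torques, N m; "tcp_pos": TCP position; "tool_rot": TCP orientation; "wrist_force": force on the tool from outside, world axes, zero at the start; "torque": the same for the moment, N m; "grip_width": finger opening in mm; "grasp_force": force on a finger pad.
Only numpy, scipy, OpenCV 4.12 (cv2) and the standard library are available. Lean on these libraries where they do the work, as an engineer would, in place of code of your own. Each camera call takes 0.05 s, during which the arm holds its last target. There are 200 camera calls.

## Working session

There is one attempt and no reset: what is moved stays moved. The work goes in short steps, Python scripts to look and compute and a tool call to move; the robot and the scene stay as the last step left them, time stands still between calls to the robot, and variables do not carry over. Pictures are saved under pics/ and viewed, at most 10 in all, crops included, and the job is handed in when it is done.

Besides the shell and the picture viewer there is one more tool, called after "Emit:" as name(argument=value, ...) on one line, values as JSON. drive_tool: Moves the arm, as the interface text tells. Shifts and turns lie within -1 to 1; 1 stands for 10 cm of shift or pi/2 rad of turn. Its arguments: {"type":"object","properties":{"deltas":{"type":"array"},"force":{"type":"number"}},"required":["deltas"]}

```bash
mkdir -p pics; cat > h.py <<'E'
import numpy as np, cv2, pickle
from scipy.spatial.transform import Rotation as R
from cell import readout, capture, job_done, r
def shot(n,f=None):
    c=capture(n); 
    if f: cv2.imwrite(f'pics/{f}.png',c['pixels'][:,:,::-1]); pickle.dump(c,open(f'pics/{f}.pkl','wb'))
    return c
def load(f): return pickle.load(open(f'pics/{f}.pkl','rb'))
def ray(c,u,v):
    p=np.linalg.inv(c['mtx'])@np.array([u,v,1.]); d=np.array([p[0],-p[1],-p[2]])
    M=c['cam_to_world']; return M[:3,3],M[:3,:3]@d
def plane(c,u,v,z):
    o,d=ray(c,u,v); return o+d*(z-o[2])/d[2]
def pt(c,u,v):
    o,d=ray(c,u,v); return o+d*c['depth'][int(round(v)),int(round(u))]
def cloud(c):
    h,w=c['depth'].shape; u,v=np.meshgrid(np.arange(w),np.arange(h))
    p=np.stack([u,v,np.ones_like(u)],-1)@np.linalg.inv(c['mtx']).T
    P=(p*[1,-1,-1])*c['depth'][...,None]
    M=c['cam_to_world']; Q=P@M[:3,:3].T+M[:3,3]; Q[c['depth']==0]=np.nan; return Q
def tri(c1,p1,c2,p2):
    a,d=ray(c1,*p1); b,e=ray(c2,*p2); 
    s=np.linalg.lstsq(np.stack([d,-e],1),b-a,rcond=None)[0]; A=a+d*s[0];B=b+e*s[1]
    return (A+B)/2,np.linalg.norm(A-B)
E
python3 - <<'E'
from h import *
a=shot('scene','scene1'); b=shot('top','top1')
s=readout.get_state(); print(s)
for c in (a,b): print(c['mtx'],c['cam_to_world'].round(3))
E
```

```text
{'time': 0.1, 'joints': array([-8.86832278e+01,  1.48568230e+01,  8.80011787e+01,  5.49920501e-04,
        7.72364706e+01, -1.16179878e+01]), 'joint_velocities': array([ 0.03189651, -0.02566671, -0.28630445, -0.02854299, -0.01239193,
       -0.08515966]), 'tau': array([ 1.93193067e-03, -4.38207185e+01, -2.84642798e+01,  7.21140322e-02,
        3.62654531e-02, -5.97646067e-05]), 'tcp_pos': array([ 123.14535332, -535.69165005,  302.00981652]), 'tool_rot': array([-1.79907571e+02, -1.95504736e-02,  1.29346223e+01]), 'wrist_force': array([-0.4132175 , -0.31853452, -0.0368597 ]), 'torque': array([ 0.02587037, -0.01294953,  0.0634281 ]), 'grasp_force': 0.0, 'grip_width': 92.99621796436219}
[[415.13149842   0.         318.61060539]
 [  0.         415.13149842 197.66185785]
 [  0.           0.           1.        ]] [[ 4.270000e-01 -6.230000e-01  6.550000e-01  1.206927e+03]
 [ 9.040000e-01  3.100000e-01 -2.940000e-01 -3.445160e+02]
 [-2.000000e-02  7.180000e-01  6.960000e-01  9.142690e+02]
 [ 0.000000e+00  0.000000e+00  0.000000e+00  1.000000e+00]]
[[424.54730305   0.         320.36257741]
 [  0.         424.54730305 198.97087041]
 [  0.           0.           1.        ]] [[-1.80000e-02  9.98000e-01 -6.30000e-02  4.06417e+02]
 [-1.00000e+00 -1.80000e-02 -1.00000e-03 -2.58700e+01]
 [-2.00000e-03  6.30000e-02  9.98000e-01  1.22629e+03]
 [ 0.00000e+00  0.00000e+00  0.00000e+00  1.00000e+00]]
```

View pics/scene1.png

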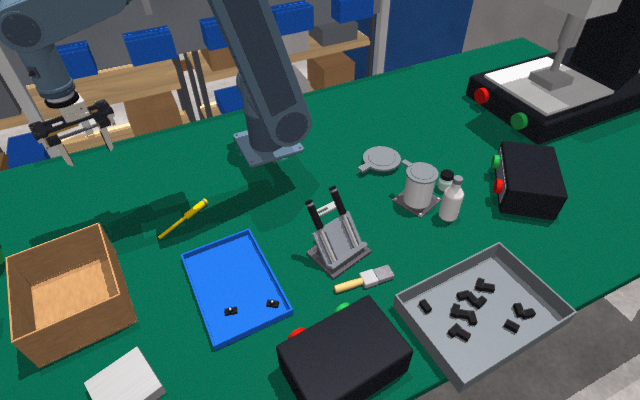

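View pics/top1.png

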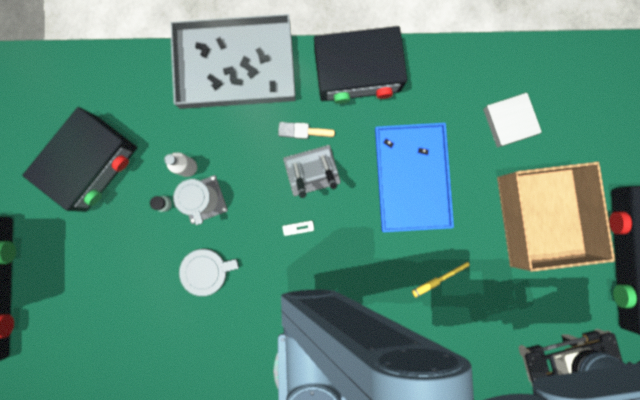

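The scene view shows the canister with its lid at about (420,182), the jar and bottle right of it, the rest at (338,235), the tray at (237,285) and a larger decoy lid at (381,159). In the top view the canister is at (195,198) with its tab near (195,220), the rest at (312,170) with handles at (305,188) and (332,180), the tray at (415,178) with parts at (389,143) and (423,151), and the strap at (298,229).

```bash
python3 - <<'E'
from h import *
a=load('scene1'); b=load('top1'); Q=cloud(b); S=cloud(a)
# lid: points with z 100..135 near canister
for n,C,im in(('top',Q,b),('scene',S,a)):
    reg=(abs(C[...,0]-400)<110)&(abs(C[...,1]-330)<110)
    m=reg&(C[...,2]>105)&(C[...,2]<132)
    v,u=np.nonzero(m); print(n,m.sum(),np.nanmedian(C[m],0),C[m].min(0),C[m].max(0),u.min(),u.max(),v.min(),v.max())
    hsv=cv2.cvtColor(im['pixels'],cv2.COLOR_RGB2HSV)
    t=((hsv[...,0]>100)&(hsv[...,0]<125)&(hsv[...,1]>150)&(hsv[...,2]>80)&(C[...,0]>250)&(abs(C[...,2])<40)).astype(np.uint8)
    cs=max(cv2.findContours(t,0,2)[0],key=cv2.contourArea); rr=cv2.boxPoints(cv2.minAreaRect(cs))
    print('tray',[plane(im,*p,22).round(0) for p in rr])
    q=[(389,143),(423,151),(305,188),(332,180),(298,229),(195,220),(176,162),(159,203),(293,130)] if n=='top' else [(231,310),(272,302),(313,208),(336,192),(406,164)]
    for p in q: print(p,pt(im,*p).round(0),pt(im,p[0],p[1]+2).round(0))
    g=cv2.cvtColor(im['pixels'],cv2.COLOR_RGB2GRAY)
    blk=(g<45)&(C[...,2]>80)&(abs(C[...,1]-20)<130)&(C[...,0]>330)&(C[...,0]<560)
    k,l,st,ce=cv2.connectedComponentsWithStats(blk.astype(np.uint8))
    for i in range(1,k):
        if st[i,4]>15:
            P=C[l==i]; print('handle',st[i],np.median(P,0).round(0),P[P[:,2].argmax()].round(0),P[P[:,2].argmin()].round(0))
E
```

```text
top 842 [478.31165701 308.81458675 116.87008237] [419.62760111 266.51142005 110.37363266] [509.86700235 358.70144194 122.95692747] 174 209 189 223
tray [array([ 689., -184.,   22.]), array([ 699., -391.,   22.]), array([ 395., -399.,   22.]), array([ 385., -195.,   22.])]
(389, 143) [ 640. -225.   20.] [ 635. -225.   17.]
(423, 151) [ 615. -322.   20.] [ 611. -324.   10.]
(305, 188) [503.  13. 153.] [496.  13. 171.]
(332, 180) [520. -55. 172.] [514. -55. 179.]
(298, 229) [398.  41.  -1.] [393.  41.   4.]
(195, 220) [428. 303. 119.] [424. 338.  -0.]
(176, 162) [580. 351. 123.] [576. 354. 116.]
(159, 203) [477. 419.  60.] [472. 418.  63.]
(293, 130) [684.  51.  14.] [678.  50.  17.]
handle [327 171   6   9  40] [536. -49. 146.] [526. -53. 164.] [549. -44. 126.]
scene 447 [479.24206798 303.1075118  116.12621829] [418.18045164 263.7990523  105.12519674] [509.37314697 359.46773983 120.44004916] 401 437 159 182
tray [array([ 402., -425.,   22.]), array([ 367., -186.,   22.]), array([ 701., -190.,   22.]), array([ 709., -388.,   22.])]
(231, 310) [ 624. -325.   20.] [ 625. -326.   13.]
(272, 302) [ 645. -227.   17.] [ 647. -228.   12.]
(313, 208) [528. -56. 164.] [529. -57. 159.]
(336, 192) [502.  23. 165.] [503.  22. 159.]
(406, 164) [444. 287. 120.] [443. 289. 110.]
handle [329 186   7   4  17] [493.  15. 175.] [498.  19. 181.] [489.   9. 171.]
handle [331 191  15  24 160] [517.  22. 141.] [503.  19. 168.] [530.  21. 108.]
handle [305 200   7   5  22] [512. -63. 175.] [514. -55. 180.] [505. -68. 164.]
handle [307 205  16  25 175] [538. -56. 140.] [524. -60. 169.] [554. -55. 110.]
```

```bash
cat >> h.py <<'E'
def pose(p,rpy):
    T=np.eye(4); T[:3,:3]=R.from_euler('xyz',rpy,degrees=True).as_matrix(); T[:3,3]=p; return T
def cur():
    s=readout.get_state(); return pose(s['tcp_pos'],s['tool_rot'])
def plan(T0,T1,n=None):
    "n equal rows: tool-frame shift/turn; returns row values"
    rv=(R.from_matrix(T0[:3,:3]).inv()*R.from_matrix(T1[:3,:3])).as_rotvec()
    d=np.linalg.norm(T1[:3,3]-T0[:3,3]); 
    n=n or int(max(1,np.ceil(d/36),np.ceil(np.degrees(np.linalg.norm(rv))/6.5)))
    out=[]; Rk=R.from_matrix(T0[:3,:3]); st=(T1[:3,3]-T0[:3,3])/n
    for k in range(n):
        out.append(np.r_[Rk.inv().apply(st)/100,rv/n/(np.pi/2)].round(4)); Rk=Rk*R.from_rotvec(rv/n)
    return out
def show(T0,T1,n=None):
    o=plan(T0,T1,n); print(len(o),'rows'); print('\n'.join(str(x.tolist()) for x in o) if np.ptp(np.array(o),0).max()>.003 else str(o[0].tolist())+' each')
E
python3 - <<'E'
from h import *
w=shot('wrist'); T=cur(); print((np.linalg.inv(T)@w['cam_to_world']).round(2)); print(w['mtx'])
show(T,pose([390,270,330],[180,0,0]))
E
```

```text
[[ -0.     0.96   0.28  79.67]
 [  1.     0.     0.     0.75]
 [  0.     0.28  -0.96 -82.34]
 [  0.     0.     0.     1.  ]]
[[307.65321776   0.         319.27559556]
 [  0.         307.65321776 203.81170561]
 [  0.           0.           1.        ]]
24 rows
[0.1835, -0.3023, -0.0112, -0.0, -0.0, 0.006]
[0.1807, -0.304, -0.0112, -0.0, -0.0, 0.006]
[0.1778, -0.3057, -0.0112, -0.0, -0.0, 0.006]
[0.1749, -0.3074, -0.0112, -0.0, -0.0, 0.006]
[0.172, -0.309, -0.0112, -0.0, -0.0, 0.006]
[0.1691, -0.3106, -0.0112, -0.0, -0.0, 0.006]
[0.1662, -0.3122, -0.0113, -0.0, -0.0, 0.006]
[0.1632, -0.3137, -0.0113, -0.0, -0.0, 0.006]
[0.1603, -0.3153, -0.0113, -0.0, -0.0, 0.006]
[0.1573, -0.3168, -0.0113, -0.0, -0.0, 0.006]
[0.1543, -0.3182, -0.0113, -0.0, -0.0, 0.006]
[0.1513, -0.3197, -0.0114, -0.0, -0.0, 0.006]
[0.1483, -0.3211, -0.0114, -0.0, -0.0, 0.006]
[0.1453, -0.3224, -0.0114, -0.0, -0.0, 0.006]
[0.1422, -0.3238, -0.0114, -0.0, -0.0, 0.006]
[0.1392, -0.3251, -0.0114, -0.0, -0.0, 0.006]
[0.1361, -0.3264, -0.0115, -0.0, -0.0, 0.006]
[0.133, -0.3277, -0.0115, -0.0, -0.0, 0.006]
[0.13, -0.3289, -0.0115, -0.0, -0.0, 0.006]
[0.1269, -0.3301, -0.0115, -0.0, -0.0, 0.006]
[0.1237, -0.3313, -0.0115, -0.0, -0.0, 0.006]
[0.1206, -0.3325, -0.0116, -0.0, -0.0, 0.006]
[0.1175, -0.3336, -0.0116, -0.0, -0.0, 0.006]
[0.1143, -0.3347, -0.0116, -0.0, -0.0, 0.006]
```

Emit:
drive_tool(deltas=[0.195, -0.296, -0.016, 0, 0, 0.012, 1, 0.195, -0.296, -0.016, 0, 0, 0.012, 1, 0.195, -0.296, -0.016, 0, 0, 0.012, 1, 0.195, -0.296, -0.016, 0, 0, 0.012, 1, 0.195, -0.296, -0.016, 0, 0, 0.012, 1, 0.195, -0.296, -0.016, 0, 0, 0.012, 1, 0.195, -0.296, -0.016, 0, 0, 0.012, 1, 0.195, -0.296, -0.016, 0, 0, 0.012, 1, 0.195, -0.296, -0.016, 0, 0, 0.012, 1, 0.195, -0.296, -0.016, 0, 0, 0.012, 1, 0.195, -0.296, -0.016, 0, 0, 0.012, 1, 0.195, -0.296, -0.016, 0, 0, 0.012, 1])

```text
time: 1.15
tcp_pos: [312.0, -154.0, 322.1]
tool_rot: [180.0, -0.0, -0.1]
wrist_force: [0.5, -0.5, -0.3]
grip_width: 93.1
grasp_force: 0.0
```

Emit:
drive_tool(deltas=[0.163, -0.315, -0.016, 0, 0, 0, 1, 0.163, -0.315, -0.016, 0, 0, 0, 1, 0.163, -0.315, -0.016, 0, 0, 0, 1, 0.163, -0.315, -0.016, 0, 0, 0, 1, 0.163, -0.315, -0.016, 0, 0, 0, 1, 0, 0, 0, 0, 0, 0, 1, 0, 0, 0, 0, 0, 0, 1, 0, 0, 0, 0, 0, 0, 1])

```text
time: 1.82
tcp_pos: [392.9, 1.6, 329.6]
tool_rot: [180.0, 0.1, 0.1]
wrist_force: [-0.7, -0.7, -0.2]
grip_width: 92.8
grasp_force: 0.0
```

```bash
python3 - <<'E'
from h import *
shot('wrist','w_rest1'); shot('top','top2')
E
```

Emit:
drive_tool(deltas=[0.06, -0.33, 0, 0, 0, 0, 1, 0.06, -0.33, 0, 0, 0, 0, 1, 0.06, -0.33, 0, 0, 0, 0, 1, 0.06, -0.33, 0, 0, 0, 0, 1, 0.06, -0.33, 0, 0, 0, 0, 1, 0.06, -0.33, 0, 0, 0, 0, 1, 0.06, -0.33, 0, 0, 0, 0, 1, 0.06, -0.33, 0, 0, 0, 0, 1, 0.06, -0.33, 0, 0, 0, 0, 1, 0, 0, 0, 0, 0, 0, 1, 0, 0, 0, 0, 0, 0, 1])

```text
time: 2.83
tcp_pos: [448.0, 298.1, 329.4]
tool_rot: [180.0, 0.1, -0.0]
wrist_force: [-0.4, -0.4, -0.4]
grip_width: 93.2
grasp_force: 0.0
```

```bash
python3 - <<'E'
from h import *
shot('wrist','w_can1'); print(readout.get_state())
a=cv2.imread('pics/w_rest1.png');b=cv2.imread('pics/w_can1.png')
cv2.imwrite('pics/pair1.png',np.vstack([a[:300],b[:300]]))
E
```

```text
{'time': 2.8833, 'joints': array([ 2.16983165e+01,  1.26117956e+01,  8.70665329e+01, -3.73167761e-02,
        8.03957965e+01,  1.11796397e+02]), 'joint_velocities': array([-1.11721452, -1.06331585,  0.98944173, -0.09523089, -0.04615113,
        0.08449393]), 'tau': array([ 9.37712789e-01, -4.16522169e+01, -2.95317292e+01,  1.17075664e-01,
       -1.50285736e-01,  4.05625510e-02]), 'tcp_pos': array([447.86410863, 297.26572443, 329.50518809]), 'tool_rot': array([ 1.79938320e+02,  5.51687027e-02, -9.18608268e-02]), 'wrist_force': array([ 0.56416426,  0.37643366, -0.04358111]), 'torque': array([0.00205118, 0.00889071, 0.01714351]), 'grasp_force': 0.0, 'grip_width': 93.10363660515173}
```

View pics/pair1.png

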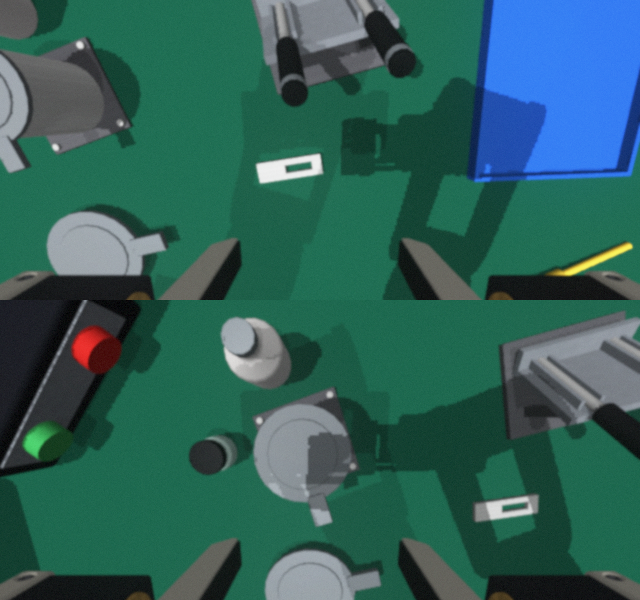

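The top half (rest view) shows the handle ends at (293,92) and (400,62), with the shanks running up into the board, the strap at (290,168) and the tray at right. The bottom half (canister view, row offset 300) shows the lid's disc at (302,153) with its tab running to (321,218), and the bottle and jar to the upper left.

```bash
python3 - <<'E'
from h import *
w=load('w_can1'); C=cloud(w); hsv=cv2.cvtColor(w['pixels'],cv2.COLOR_RGB2HSV)
m=((C[...,2]>106)&(C[...,2]<128)&(np.hypot(C[...,0]-478,C[...,1]-309)<85)&(hsv[...,1]<70)).astype(np.uint8)
n,l,st,ce=cv2.connectedComponentsWithStats(m); i=1+st[1:,4].argmax(); m=(l==i).astype(np.uint8); print(st[i],ce[i])
P=C[m>0]; print('z med/percent',np.percentile(P[:,2],[2,20,50,80,98]).round(1))
W=np.array([plane(w,u,v,116)[:2] for v,u in zip(*np.nonzero(m))])
(cx,cy),_=np.array(W.mean(0)),0
op=cv2.morphologyEx(m,cv2.MORPH_OPEN,cv2.getStructuringElement(2,(41,41)))
c=max(cv2.findContours(op,0,cv2.CHAIN_APPROX_NONE)[0],key=len)[:,0]
Wc=np.array([plane(w,u,v,116)[:2] for u,v in c]).astype(np.float32)
(ce,rad)=cv2.minEnclosingCircle(Wc); ell=cv2.fitEllipse(Wc); print('disc',ce,rad,ell)
t=W[np.hypot(*(W-ell[0]).T)>52]; tc=t.mean(0); d=tc-ell[0]; print('tab',tc,len(t),'len',np.hypot(*d),'dir deg',np.degrees(np.arctan2(d[1],d[0])),np.hypot(*(t-ell[0]).T).max())
tz=np.array([C[v,u,2] for v,u in zip(*np.nonzero(m)) if np.hypot(*(plane(w,u,v,116)[:2]-ell[0]))>52]);print('tab z',np.median(tz))
# handles
for f in('w_rest1','w_can1','top2'):
    w=load(f); C=cloud(w); g=w['pixels'].max(2)
    k=((g<60)&(C[...,2]>75)&(C[...,2]<185)&(abs(C[...,1]+15)<100)&(C[...,0]>470)&(C[...,0]<600)).astype(np.uint8)
    k=cv2.morphologyEx(k,cv2.MORPH_OPEN,np.ones((3,3)))
    n,l,st,cc=cv2.connectedComponentsWithStats(k)
    for i in range(1,n):
        if st[i,4]>60:
            P=C[l==i]; q=P.mean(0); U=np.linalg.svd(P-q)[2][0]; U*=np.sign(U[2]); s=(P-q)@U
            print(f,st[i],'c',q.round(1),'axis',U.round(3),'ends',(q+U*s.max()).round(1),(q+U*s.min()).round(1),'tilt',np.degrees(np.arccos(U[2])),'az',np.degrees(np.arctan2(U[1],U[0])))
# tray
w=load('top2'); im=w['pixels']; hsv=cv2.cvtColor(im,cv2.COLOR_RGB2HSV); C=cloud(w)
t=((hsv[...,0]>100)&(hsv[...,0]<125)&(hsv[...,1]>150)&(C[...,0]>250)&(abs(C[...,2])<40)).astype(np.uint8)
cs=max(cv2.findContours(t,0,2)[0],key=cv2.contourArea); rr=cv2.minAreaRect(cs); print(rr,plane(w,*rr[0],15),[plane(w,*p,22).round(0)[:2] for p in cv2.boxPoints(rr)])
E
```

```text
[ 254  104   98  122 7948] [303.33002013 155.61537494]
z med/percent [115.1 116.3 117.3 118.2 119.2]Traceback (most recent call last):
  File "<stdin>", line 9, in <module>
ValueError: max() iterable argument is empty
```

```bash
cat > m.py <<'E'
from h import *
w=load('w_can1'); C=cloud(w)
m=((C[...,2]>106)&(C[...,2]<128)&(np.hypot(C[...,0]-478,C[...,1]-309)<85)).astype(np.uint8)
n,l,st,ce=cv2.connectedComponentsWithStats(m); i=1+st[1:,4].argmax(); m=(l==i).astype(np.uint8)
cs=max(cv2.findContours(m,0,cv2.CHAIN_APPROX_NONE)[0],key=cv2.contourArea); m=cv2.drawContours(np.zeros_like(m),[cs],-1,1,-1)
W=np.array([plane(w,u,v,117)[:2] for v,u in zip(*np.nonzero(m))])
op=cv2.morphologyEx(m,cv2.MORPH_OPEN,cv2.getStructuringElement(2,(41,41)))
c=max(cv2.findContours(op,0,cv2.CHAIN_APPROX_NONE)[0],key=len)[:,0]
Wc=np.array([plane(w,u,v,116)[:2] for u,v in c]).astype(np.float32)
ell=cv2.fitEllipse(Wc); print('disc',ell)
r_=np.hypot(*(W-ell[0]).T); t=W[r_>52]; tc=t.mean(0); d=tc-ell[0]; print('tab',tc,len(t),'len',np.hypot(*d),'dir deg',np.degrees(np.arctan2(d[1],d[0])),r_.max())
tz=C[m>0][r_>52][:,2];print('tab z',np.nanmedian(tz))
for f in('w_rest1','w_can1','top2'):
    w=load(f); C=cloud(w); g=w['pixels'].max(2)
    k=((g<60)&(C[...,2]>75)&(C[...,2]<185)&(abs(C[...,1]+15)<100)&(C[...,0]>470)&(C[...,0]<600)).astype(np.uint8)
    k=cv2.morphologyEx(k,cv2.MORPH_OPEN,np.ones((3,3)))
    n,l,st,cc=cv2.connectedComponentsWithStats(k)
    for i in range(1,n):
        if st[i,4]>60:
            P=C[l==i]; q=P.mean(0); U=np.linalg.svd(P-q)[2][0]; U*=np.sign(U[2]); s=(P-q)@U
            print(f,st[i],'c',q.round(1),'axis',U.round(3),'ends',(q+U*s.max()).round(1),(q+U*s.min()).round(1),'tilt',np.degrees(np.arccos(U[2])),'az',np.degrees(np.arctan2(U[1],U[0])))
w=load('top2'); im=w['pixels']; hsv=cv2.cvtColor(im,cv2.COLOR_RGB2HSV); C=cloud(w)
t=((hsv[...,0]>100)&(hsv[...,0]<125)&(hsv[...,1]>150)&(C[...,0]>250)&(abs(C[...,2])<40)).astype(np.uint8)
cs=max(cv2.findContours(t,0,2)[0],key=cv2.contourArea); rr=cv2.minAreaRect(cs); print(rr,plane(w,*rr[0],15),[plane(w,*p,22).round(0)[:2] for p in cv2.boxPoints(rr)])
E
python3 m.py
```

```text
disc ((489.3804626464844, 313.5002136230469), (92.33496856689453, 92.88922119140625), 104.79827880859375)
tab [429.81312683 295.65829732] 362 len 62.1820028143796 dir deg -163.32571850775605 73.19499569932384
tab z 118.27851210339321
w_rest1 [365  11  39  48 999] c [533.2 -47.4 143.7] axis [-0.552 -0.154  0.819] ends [516.5 -52.1 168.3] [552.2 -42.1 115.4] tilt 34.99150868701816 az -164.4192348207678
w_rest1 [277  37  27  42 832] c [515.1  25.5 144.2] axis [-0.556 -0.141  0.819] ends [497.9  21.1 169.6] [534.6  30.4 115.5] tilt 35.016871234024194 az -165.7582516002909
w_rest1 [388  49  28  29 618] c [506.5 -57.3 174.7] axis [0.531 0.76  0.375] ends [511.1 -50.7 178. ] [500.6 -65.7 170.6] tilt 67.99082983232209 az 55.07460811478444
w_rest1 [282  80  26  26 557] c [486.8  19.1 174.8] axis [ 0.871 -0.013  0.491] ends [494.2  19.  179. ] [477.6  19.3 169.6] tilt 60.581252622707 az -0.8782098173287147
w_can1 [552 105  17  17  99] c [526.7  53.4  87.3] axis [-0.541 -0.122  0.832] ends [520.1  52.   97.4] [534.2  55.1  75.7] tilt 33.66834309498749 az -167.28610433358136
w_can1 [ 592  104   48   55 1407] c [516.1  33.9 133.2] axis [-0.635 -0.096  0.766] ends [495.4  30.7 158.2] [535.8  36.8 109.4] tilt 39.96230528712456 az -171.41386784849277
((413.8096923828125, 176.9145965576172), (106.27423095703125, 72.21614837646484), 86.26860046386719) [ 541.49695702 -293.91196333   15.        ] [array([ 689., -184.]), array([ 699., -391.]), array([ 395., -399.]), array([ 385., -195.])]
```

Emit:
drive_tool(deltas=[0, 0, 0.25, 0, 0, -0.0464, 1, 0, 0, 0.25, 0, 0, -0.0464, 1, 0, 0, 0.25, 0, 0, -0.0464, 1, 0, 0, 0.25, 0, 0, -0.0464, 1, -0.08, -0.015, 0, 0, 0, 0, 1, -0.08, -0.015, 0, 0, 0, 0, 0, 0, 0, 0, 0, 0, 0, 0, 0, 0, 0, 0, 0, 0, 0], force=50)

```text
time: 3.55
tcp_pos: [431.6, 296.6, 232.1]
tool_rot: [-180.0, -0.2, 16.6]
wrist_force: [-0.2, 0.3, 0.6]
grip_width: 77.4
grasp_force: 0.0
```

```bash
python3 - <<'E'
from h import *
shot('wrist','w_tab'); T=cur(); print(T.round(2)); show(T,pose([431.9,296.3,187],[180,0,16.7]),3)
E
```

```text
[[ 9.6000e-01  2.9000e-01  0.0000e+00  4.3197e+02]
 [ 2.9000e-01 -9.6000e-01  0.0000e+00  2.9688e+02]
 [ 0.0000e+00 -0.0000e+00 -1.0000e+00  2.3210e+02]
 [ 0.0000e+00  0.0000e+00  0.0000e+00  1.0000e+00]]
3 rows
[-0.0014, 0.0018, 0.1503, -0.0001, -0.0008, -0.0004] each
```

View pics/w_tab.png

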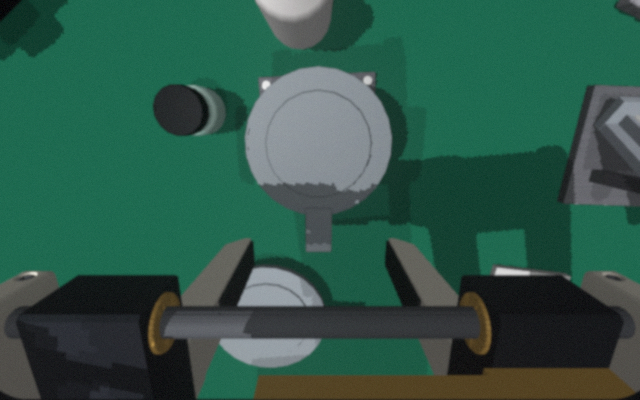

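The tab at (318,230) lies centred between the fingers and is aligned with them. I'm going down and closing.

Emit:
drive_tool(deltas=[0, 0, 0.15, 0, 0, 0, 0, 0, 0, 0.15, 0, 0, 0, 0, 0, 0, 0.15, 0, 0, 0, 0, 0, 0, 0, 0, 0, 0, -1, 0, 0, 0, 0, 0, 0, -1, 0, 0, 0, 0, 0, 0, -1, 0, 0, 0, 0, 0, 0, -1, 0, 0, 0, 0, 0, 0, -1, 0, 0, 0, 0, 0, 0, -1, 0, 0, 0, 0, 0, 0, -1], force=50)

```text
time: 4.43
tcp_pos: [431.7, 297.2, 185.9]
tool_rot: [-180.0, -0.1, 16.7]
wrist_force: [-0.6, 0.2, 3.7]
grip_width: 17.7
grasp_force: 50.0
```

```bash
python3 - <<'E'
from h import *
T=cur(); print(T.round(2)); print(readout.get_state())
# pivot: lid_far in tool frame: tab mid at tool z ; pivot 107 mm in tool x, 73+4 below
piv=T@np.array([107,0,187-110,1]); print(piv)
for a in (16,):
    out=[];n=8;Rk=T.copy();
    ax=T[:3,1]
    for k in range(n):
        # rotate about pivot axis so that tab goes up
        best=None
        for sg in(1,-1):
            D=np.eye(4);D[:3,:3]=R.from_rotvec(ax*sg*np.radians(a/n)).as_matrix();D[:3,3]=piv[:3]-D[:3,:3]@piv[:3]
            N=D@Rk
            if best is None or N[2,3]>best[2,3]: best=N
        out.append(plan(Rk,best,1)[0]); Rk=best
    print(np.array(out)); print(Rk.round(2))
E
```

```text
[[ 9.6000e-01  2.9000e-01  0.0000e+00  4.3175e+02]
 [ 2.9000e-01 -9.6000e-01  0.0000e+00  2.9719e+02]
 [ 0.0000e+00 -0.0000e+00 -1.0000e+00  1.8587e+02]
 [ 0.0000e+00  0.0000e+00  0.0000e+00  1.0000e+00]]
{'time': 4.4333, 'joints': array([2.23367734e+01, 1.84471996e+01, 1.00699465e+02, 1.12945005e-03,
       6.07426712e+01, 9.56544358e+01]), 'joint_velocities': array([-0.13144359,  0.0686369 , -0.01702843,  0.1075988 , -0.1838987 ,
       -0.02276682]), 'tau': array([-4.93845495e-02, -4.13019991e+01, -2.30904830e+01, -9.32611845e-03,
       -8.88444297e-02,  3.93866809e-03]), 'tcp_pos': array([431.74609917, 297.18922322, 185.8732499 ]), 'tool_rot': array([-1.79988115e+02, -1.10028123e-01,  1.66817752e+01]), 'wrist_force': array([-0.58111731,  0.15726067,  3.72548784]), 'torque': array([-0.0037019 ,  0.01410098,  0.0279668 ]), 'grasp_force': 50.00063180923462, 'grip_width': 17.74126684883862}
[534.37975116 327.96188766 109.07887118   1.        ]
[[ 0.0275  0.     -0.0369 -0.     -0.0222  0.    ]
 [ 0.0275 -0.     -0.0369  0.     -0.0222 -0.    ]
 [ 0.0275 -0.     -0.0369  0.     -0.0222  0.    ]
 [ 0.0275  0.     -0.0369  0.     -0.0222 -0.    ]
 [ 0.0275  0.     -0.0369 -0.     -0.0222  0.    ]
 [ 0.0275  0.     -0.0369  0.     -0.0222  0.    ]
 [ 0.0275 -0.     -0.0369  0.     -0.0222  0.    ]
 [ 0.0275  0.     -0.0369  0.     -0.0222  0.    ]]
[[ 9.2000e-01  2.9000e-01 -2.6000e-01  4.5600e+02]
 [ 2.8000e-01 -9.6000e-01 -8.0000e-02  3.0445e+02]
 [-2.7000e-01 -0.0000e+00 -9.6000e-01  2.1243e+02]
 [ 0.0000e+00  0.0000e+00  0.0000e+00  1.0000e+00]]
```

Emit:
drive_tool(deltas=[0.0275, 0, -0.04, 0, -0.0222, 0, -1, 0.0275, 0, -0.04, 0, -0.0222, 0, -1, 0.0275, 0, -0.04, 0, -0.0222, 0, -1, 0.0275, 0, -0.04, 0, -0.0222, 0, -1, 0.0275, 0, -0.04, 0, -0.0222, 0, -1, 0.0275, 0, -0.04, 0, -0.0222, 0, -1, 0.0275, 0, -0.04, 0, -0.0222, 0, -1, 0.0275, 0, -0.04, 0, -0.0222, 0, -1, 0.0275, 0, -0.037, 0, -0.0222, 0, -1, 0, 0, 0, 0, 0, 0, -1, 0, 0, 0, 0, 0, 0, -1, 0, 0, 0, 0, 0, 0, -1])

```text
time: 5.43
tcp_pos: [458.9, 305.3, 216.4]
tool_rot: [180.0, 18.0, 16.7]
wrist_force: [0.3, 0.4, -1.2]
grip_width: 17.1
grasp_force: 50.0
```

```bash
python3 - <<'E'
from h import *
w=shot('wrist','w_tip'); T=cur(); C=cloud(w)
m=(C[...,2]>105)&(C[...,2]<165)&(np.hypot(C[...,0]-489,C[...,1]-313)<46)
P=C[m]; q=np.median(P,0); P=P[np.abs(P-q).max(1)<60]; q=P.mean(0); U=np.linalg.svd(P-q)[2][2]; print('lid tilt',np.degrees(np.arccos(abs(U[2]))),'q',q,len(P)); print(T.round(2), readout.get_state()['wrist_force'])
E
```

```text
bash:   752 Killed                     python3 - <<'E'
from h import *
w=shot('wrist','w_tip'); T=cur(); C=cloud(w)
m=(C[...,2]>105)&(C[...,2]<165)&(np.hypot(C[...,0]-489,C[...,1]-313)<46)
P=C[m]; q=np.median(P,0); P=P[np.abs(P-q).max(1)<60]; q=P.mean(0); U=np.linalg.svd(P-q)[2][2]; print('lid tilt',np.degrees(np.arccos(abs(U[2]))),'q',q,len(P)); print(T.round(2), readout.get_state()['wrist_force'])
E
```

Full SVD ran out of memory, so I'm redoing it with a covariance.

```bash
python3 - <<'E'
from h import *
w=load('w_tip'); C=cloud(w); T=cur()
m=(C[...,2]>106)&(C[...,2]<165)&(np.hypot(C[...,0]-489,C[...,1]-313)<40)
P=C[m]; q=P.mean(0); ev,V=np.linalg.eigh(np.cov((P-q).T)); U=V[:,0]*np.sign(V[2,0]); print('tilt',np.degrees(np.arccos(U[2])),'n',U,'q',q,'rms',ev[0]**.5,len(P))
print('in tool frame normal',T[:3,:3].T@U, (np.linalg.inv(T)@np.r_[q,1]))
# far edge height from plane at pivot (lower edge 6 mm under top surface)
print('top z at far', q[2]-(U[0]*(489.4+45*.958-q[0])+U[1]*(313.5+45*.287-q[1]))/U[2])
E
```

```text
tilt 18.357334869154244 n [0.30193968 0.08956076 0.9491108 ] q [491.40513351 313.69225339 133.06420001] rms 1.155775036162918 21563
in tool frame normal [ 6.52061346e-03  9.85326326e-04 -9.99978255e-01] [57.78357785  1.26936528 68.96442111  1.        ]
top z at far 118.7869955206857
```

```bash
python3 - <<'E'
from h import *
T=cur(); A=T.copy(); A[2,3]+=60; B=pose([440,300,310],[180,0,16.7]); D=pose([429.5,-311,310],[180,0,16.7])
show(T,A,3); show(A,B,4); show(B,D,18)
E
```

```text
3 rows
[-0.0617, 0.0, -0.1902, 0.0, 0.0, 0.0] each
4 rows
[-0.0722, -0.0009, -0.0646, 0.0, 0.05, -0.0]
[-0.0669, -0.0009, -0.0701, 0.0, 0.05, -0.0]
[-0.0613, -0.0009, -0.0751, 0.0, 0.05, -0.0]
[-0.0552, -0.0009, -0.0797, 0.0, 0.05, -0.0]
18 rows
[-0.1031, 0.3235, 0.0, 0.0, 0.0, 0.0] each
```

Emit:
drive_tool(deltas=[-0.062, 0, -0.19, 0, 0, 0, -1, -0.062, 0, -0.19, 0, 0, 0, -1, -0.062, 0, -0.19, 0, 0, 0, -1, -0.072, 0, -0.065, 0, 0.05, 0, -1, -0.067, 0, -0.07, 0, 0.05, 0, -1, -0.061, 0, -0.075, 0, 0.05, 0, -1, -0.055, 0, -0.08, 0, 0.05, 0, -1, -0.03, 0.1, 0, 0, 0, 0, -1, -0.06, 0.2, 0, 0, 0, 0, -1, -0.1, 0.32, 0, 0, 0, 0, -1, -0.1, 0.32, 0, 0, 0, 0, -1])

```text
time: 6.4
tcp_pos: [438.9, 200.3, 309.8]
tool_rot: [-180.0, 0.1, 16.8]
wrist_force: [0.2, -0.4, -0.9]
grip_width: 17.2
grasp_force: 50.0
```

Emit:
drive_tool(deltas=[-0.1, 0.32, 0, 0, 0, 0, -1, -0.1, 0.32, 0, 0, 0, 0, -1, -0.1, 0.32, 0, 0, 0, 0, -1, -0.1, 0.32, 0, 0, 0, 0, -1, -0.1, 0.32, 0, 0, 0, 0, -1, -0.1, 0.32, 0, 0, 0, 0, -1, -0.1, 0.32, 0, 0, 0, 0, -1, -0.1, 0.32, 0, 0, 0, 0, -1, -0.1, 0.32, 0, 0, 0, 0, -1, -0.1, 0.32, 0, 0, 0, 0, -1, -0.1, 0.32, 0, 0, 0, 0, -1, -0.1, 0.32, 0, 0, 0, 0, -1])

```text
time: 7.4
tcp_pos: [433.9, -202.9, 309.6]
tool_rot: [-179.9, 0.1, 16.7]
wrist_force: [1.6, -0.5, -0.9]
grip_width: 17.2
grasp_force: 50.0
```

```bash
python3 - <<'E'
from h import *
T=cur(); print(T[:3,3]); D=pose([429.5,-311,200],[180,0,16.7])
show(T,D,5)
w=shot('top','top3');im=w['pixels']; hsv=cv2.cvtColor(im,cv2.COLOR_RGB2HSV); C=cloud(w)
t=((hsv[...,0]>100)&(hsv[...,0]<125)&(hsv[...,1]>150)&(C[...,0]>250)&(abs(C[...,2])<40)).astype(np.uint8)
cs=max(cv2.findContours(t,0,2)[0],key=cv2.contourArea); print([plane(w,*p,22).round(0)[:2] for p in cv2.boxPoints(cv2.minAreaRect(cs))])
E
```

```text
[ 433.93600038 -202.85810822  309.63789747]
5 rows
[-0.0702, 0.2052, 0.2189, -0.0003, 0.0002, -0.0001] each
[array([ 689., -184.]), array([ 697., -390.]), array([ 547., -393.]), array([ 539., -188.])]
```

Emit:
drive_tool(deltas=[-0.07, 0.205, 0.22, 0, 0, 0, -1, -0.07, 0.205, 0.22, 0, 0, 0, -1, -0.07, 0.205, 0.22, 0, 0, 0, -1, -0.07, 0.205, 0.22, 0, 0, 0, -1, -0.07, 0.205, 0.22, 0, 0, 0, -1, 0, 0, 0.2, 0, 0, 0, -1, 0, 0, 0.2, 0, 0, 0, -1, 0, 0, 0.2, 0, 0, 0, -1, 0, 0, 0, 0, 0, 0, -1, 0, 0, 0, 0, 0, 0, -1])

```text
time: 8.28
tcp_pos: [430.0, -308.6, 139.0]
tool_rot: [-179.8, 0.1, 16.7]
wrist_force: [0.3, -0.7, -0.7]
grip_width: 16.9
grasp_force: 50.0
```

```bash
python3 - <<'E'
from h import *
w=shot('wrist','w_lay'); C=cloud(w); T=cur(); print(T[:3,3])
c=T@np.array([60,0,69,1]); print(c)
m=(C[...,2]>40)&(C[...,2]<90)&(np.hypot(C[...,0]-c[0],C[...,1]-c[1])<38)
P=C[m]; q=P.mean(0); ev,V=np.linalg.eigh(np.cov((P-q).T)); U=V[:,0]*np.sign(V[2,0]); print('tilt',np.degrees(np.arccos(U[2])),'n',U,'q',q,'rms',ev[0]**.5,len(P))
E
```

```text
[ 430.78273463 -309.21541578  140.25120239]
[ 488.20642195 -291.91319104   71.22835722    1.        ]
tilt 0.8844116053966175 n [ 1.54344065e-02 -1.64350109e-04  9.99880869e-01] q [ 490.22737009 -291.31618167   69.91617733] rms 0.8804566797436666 18843
```

View pics/w_lay.png

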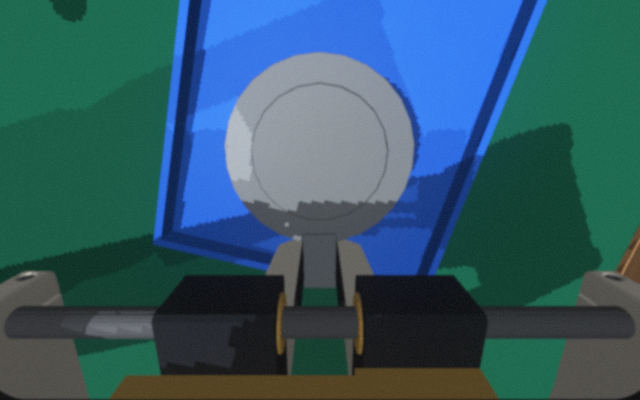

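The lid is held level above the tray's near half at (318,150), and the parts are out of view. I'm lowering it 47 mm and letting go.

Emit:
drive_tool(deltas=[0, 0, 0.2, 0, 0, 0, -1, 0, 0, 0.15, 0, 0, 0, -1, 0, 0, 0.07, 0, 0, 0, -1, 0, 0, 0.03, 0, 0, 0, -1, 0, 0, 0.01, 0, 0, 0, -1, 0, 0, 0, 0, 0, 0, -1, 0, 0, 0, 0, 0, 0, -1, 0, 0, 0, 0, 0, 0, -0.1, 0, 0, 0, 0, 0, 0, -0.1, 0, 0, 0, 0, 0, 0, -0.1, 0, 0, 0, 0, 0, 0, -0.1])

```text
time: 9.25
tcp_pos: [431.2, -309.3, 94.6]
tool_rot: [180.0, -0.0, 16.7]
wrist_force: [-0.2, -0.3, -0.2]
grip_width: 38.9
grasp_force: 0.0
```

Emit:
drive_tool(deltas=[0, 0, 0, 0, 0, 0, -0.1, 0, 0, 0, 0, 0, 0, -0.1, 0, 0, -0.1, 0, 0, 0, -0.1, 0, 0, -0.2, 0, 0, 0, -0.1, 0, 0, -0.3, 0, 0, 0, -0.1, 0, 0, -0.3, 0, 0, 0, -0.1, 0, 0, -0.3, 0, 0, 0, -0.1, 0, 0, -0.3, 0, 0, 0, -0.1, 0, 0, -0.3, 0, 0, 0, -0.1, 0, 0, -0.3, 0, 0, 0, -0.1])

```text
time: 10.08
tcp_pos: [430.7, -308.8, 306.6]
tool_rot: [180.0, -0.0, 16.7]
wrist_force: [0.0, 0.6, 0.3]
grip_width: 41.8
grasp_force: 0.0
```

```bash
python3 - <<'E'
from h import *
w=shot('wrist','w_laid'); C=cloud(w); T=cur(); print(T[:3,3])
m=(C[...,2]>15)&(C[...,2]<90)&(np.hypot(C[...,0]-489,C[...,1]+292)<38)
P=C[m]; q=P.mean(0); ev,V=np.linalg.eigh(np.cov((P-q).T)); U=V[:,0]*np.sign(V[2,0]); print('tilt',np.degrees(np.arccos(U[2])),'n',U,'q',q,'rms',ev[0]**.5,len(P))
print('joints',readout.get_state()['joints'])
# driver grasp poses: tool z = -axis, tool y in world-horizontal perp
ax=np.array([-.554,-.147,.819]); ax/=np.linalg.norm(ax)
for n,top in(('a?',[506.5,-57.3,174.7]),('b?',[486.8,19.1,174.8])):
    z=-ax; y=np.cross(z,[0,0,1.]); y/=np.linalg.norm(y); x=np.cross(y,z); 
    for s in (1,-1):
        M=np.stack([s*x,s*y,z],1); g=np.array(top)-ax*25  # grasp point 25 below the top
        tcp=g-z*65; print(n,s,'tcp',tcp.round(1),'rpy',R.from_matrix(M).as_euler('xyz',degrees=True).round(1),'pre',(tcp-z*90).round(1))
E
```

```text
[ 432.34687705 -310.46073205  313.02721062]
tilt 0.3219122781465447 n [4.53839354e-05 5.61821629e-03 9.99984217e-01] q [ 489.91012565 -291.66251862   24.50120561] rms 0.9781943145827606 3462
joints [-4.77068348e+01  1.22747929e+01  8.98220025e+01  1.98058229e-02
  7.72654669e+01  2.55959531e+01]
a? 1 tcp [484.3 -63.2 207.5] rpy [180.  -35.   14.9] pre [434.5 -76.4 281.2]
a? -1 tcp [484.3 -63.2 207.5] rpy [-180.    35.  -165.1] pre [434.5 -76.4 281.2]
b? 1 tcp [464.6  13.2 207.6] rpy [180.  -35.   14.9] pre [414.8  -0.  281.3]
b? -1 tcp [464.6  13.2 207.6] rpy [-180.    35.  -165.1] pre [414.8  -0.  281.3]
```

```bash
python3 - <<'E'
from h import *
D=pose([434.5,-76.4,281.2],[180,-35,14.9])
show(cur(),D,8)
E
```

```text
8 rows
[0.0864, -0.2799, 0.0375, -0.0, 0.0482, 0.0027]
[0.0822, -0.2802, 0.0438, -0.0, 0.0482, 0.0027]
[0.0775, -0.2805, 0.0499, -0.0, 0.0482, 0.0027]
[0.0723, -0.2809, 0.0556, -0.0, 0.0482, 0.0027]
[0.0667, -0.2811, 0.0608, -0.0, 0.0482, 0.0027]
[0.0608, -0.2814, 0.0656, -0.0, 0.0482, 0.0027]
[0.0545, -0.2816, 0.07, -0.0, 0.0482, 0.0027]
[0.0478, -0.2819, 0.0739, -0.0, 0.0482, 0.0027]
```

Emit:
drive_tool(deltas=[0.086, -0.28, 0.038, 0, 0.048, 0.003, 0.3, 0.082, -0.28, 0.044, 0, 0.048, 0.003, 0.3, 0.078, -0.28, 0.05, 0, 0.048, 0.003, 0.3, 0.072, -0.28, 0.056, 0, 0.048, 0.003, 0.3, 0.067, -0.281, 0.061, 0, 0.048, 0.003, 0.3, 0.061, -0.281, 0.066, 0, 0.048, 0.003, 0.3, 0.055, -0.282, 0.07, 0, 0.048, 0.003, 0.3, 0.048, -0.282, 0.074, 0, 0.048, 0.003, 0.3, 0, 0, 0, 0, 0, 0, 0.3, 0, 0, 0, 0, 0, 0, 0.3])

```text
time: 10.97
tcp_pos: [432.4, -73.4, 273.9]
tool_rot: [-179.2, -34.5, 14.3]
wrist_force: [0.7, -0.1, 0.7]
grip_width: 60.7
grasp_force: 0.0
```

```bash
cat > drv.py <<'E'
from h import *
import sys
w=shot('wrist',sys.argv[1]); T=cur(); print(T[:3,3].round(1),readout.get_state()['tool_rot'].round(1)); C=cloud(w)
g=w['pixels'].max(2)
near=np.linalg.norm(C-(T@np.array([0,0,84,1]))[:3],axis=-1)
k=((g<60)&(C[...,2]>75)&(C[...,2]<185)&(abs(C[...,1]+15)<100)&(C[...,0]>470)&(C[...,0]<600)).astype(np.uint8)
k=cv2.morphologyEx(k,cv2.MORPH_OPEN,np.ones((3,3)))
n,l,st,cc=cv2.connectedComponentsWithStats(k)
for i in range(1,n):
    if st[i,4]>150:
        P=C[l==i]; q=P.mean(0); ev,V=np.linalg.eigh(np.cov((P-q).T)); print(st[i],q.round(1),'ev',ev.round(0),'normal',V[:,0].round(2),'long',V[:,2].round(2),'tool',(np.linalg.inv(T)@np.r_[q,1]).round(1))
E
python3 drv.py w_da
```

```text
[433.5 -75.  274.8] [-179.4  -34.6   14.3]
[ 202  184   50   51 1258] [501.2  19.1 157.8] ev [ 21.  26. 645.] normal [-0.59  0.71 -0.38] long [-0.62 -0.09  0.78] tool [  6.8 -72.8 147.6   1. ]
[314 186  23  22 383] [534.4 -50.9 145.8] ev [  2.  24. 291.] normal [-0.79 -0.21 -0.57] long [-0.55 -0.14  0.82] tool [ 12.3   3.5 165.    1. ]
[312 209  28  26 554] [506.1 -58.3 174.7] ev [ 1. 23. 24.] normal [-0.52 -0.15  0.84] long [0.79 0.28 0.54] tool [  4.5   3.1 124.6   1. ]
```

View pics/w_da.png

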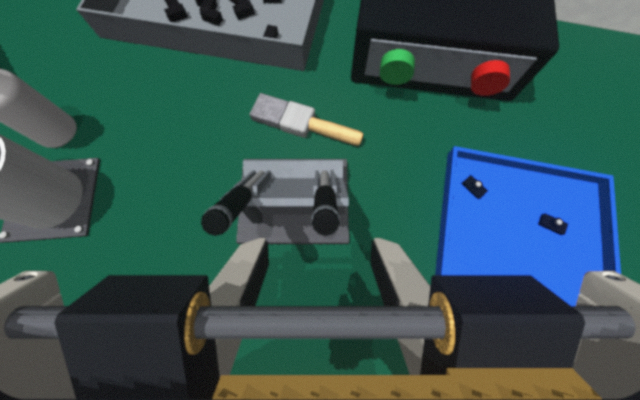

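The image shows driver A's handle end at (325,220), just ahead of the open fingers, and driver B at (215,220). I'm advancing along the handle's axis.

```bash
python3 - <<'E'
from h import *
ax=np.array([-.554,-.147,.819]); ax/=np.linalg.norm(ax)
show(cur(),pose(np.array([506.3,-57.8,174.7])+40*ax,[180,-35,14.9]),5)
E
```

```text
5 rows
[0.0091, 0.005, 0.1697, -0.0007, 0.0009, -0.0011] each
```

Emit:
drive_tool(deltas=[0.02, 0.012, 0.1, -0.001, 0.001, -0.001, 0.3, 0.02, 0.012, 0.2, -0.001, 0.001, -0.001, 0.3, 0.006, 0.001, 0.2, -0.001, 0.001, -0.001, 0.3, 0, 0, 0.2, 0, 0.001, -0.001, 0.3, 0, 0, 0.15, 0, 0, -0.001, 0.3, 0, 0, 0, 0, 0, 0, 0, 0, 0, 0, 0, 0, 0, -1, 0, 0, 0, 0, 0, 0, -1, 0, 0, 0, 0, 0, 0, -1, 0, 0, 0, 0, 0, 0, -1, 0, 0, 0, 0, 0, 0, -1, 0, 0, 0, 0, 0, 0, -1], force=40)

```text
time: 12.02
tcp_pos: [484.6, -63.9, 207.5]
tool_rot: [-179.9, -35.0, 14.8]
wrist_force: [-1.3, -0.9, 2.5]
grip_width: 19.5
grasp_force: 40.0
```

```bash
python3 - <<'E'
from h import *
s=readout.get_state(); print({k:s[k] for k in('tcp_pos','tool_rot','wrist_force','grip_width','grasp_force','torque')})
T=cur(); z=T[:3,2]
A=T.copy(); A[:3,3]-=z*70          # draw out along own axis
B=pose(A[:3,3]+[0,50,80],[180,-10,14.9])
print(A[:3,3],B[:3,3]); show(T,A,4)
E
```

```text
{'tcp_pos': array([484.58675846, -63.94790571, 207.51021087]), 'tool_rot': array([-179.88096739,  -34.97668721,   14.77786954]), 'wrist_force': array([-1.28380295, -0.92377492,  2.48262523]), 'grip_width': 19.470524990937157, 'grasp_force': 40.01802384853363, 'torque': array([-0.1093349 ,  0.16592116, -0.02468741])}
[445.82424223 -74.32378936 264.86706202] [445.82424223 -24.32378936 344.86706202]
4 rows
[-0.0, -0.0, -0.175, 0.0, 0.0, 0.0] each
```

```bash
python3 - <<'E'
from h import *
w=load('w_da')  # canister rim partly visible; use top3 for the open canister
c=load('top3'); C=cloud(c)
m=((C[...,2]>100)&(C[...,2]<125)&(np.hypot(C[...,0]-489,C[...,1]-313)<60)).astype(np.uint8)
cs=max(cv2.findContours(m,0,1)[0],key=len)[:,0]; W=np.array([plane(c,u,v,110)[:2] for u,v in cs]).astype(np.float32)
print('rim',cv2.fitEllipse(W), cv2.minEnclosingCircle(W))
T=cur(); A=T.copy(); A[:3,3]+=-T[:3,2]*70+T[:3,0]*8
B=pose(A[:3,3]+[-10,10,160],[180,0,14.9])
xh=np.array([np.cos(.26),np.sin(.26),0]); u=np.cos(np.radians(9))*np.array([0,0,1])+np.sin(np.radians(9))*xh
Cc=np.array([489.4,313.5,0]); F=Cc+8*xh+[0,0,8]; P=pose(F+420*u,[180,9,14.9]); print(P[:3,3])
show(T,A,4); show(A,B,7); show(B,P,12)
E
```

```text
rim ((490.4393310546875, 311.9712219238281), (80.97368621826172, 83.76912689208984), 166.689208984375) ((490.6568298339844, 311.42852783203125), 43.19444274902344)
[560.62533351 332.44747303 422.82910305]
4 rows
[0.02, -0.0, -0.175, 0.0, 0.0, 0.0] each
7 rows
[0.1227, -0.0179, -0.1931, -0.0001, -0.0555, -0.0001]
[0.1054, -0.0178, -0.203, -0.0001, -0.0555, -0.0001]
[0.0873, -0.0177, -0.2115, -0.0001, -0.0555, -0.0001]
[0.0686, -0.0177, -0.2183, -0.0001, -0.0555, -0.0001]
[0.0493, -0.0176, -0.2234, -0.0001, -0.0555, -0.0001]
[0.0297, -0.0176, -0.2269, -0.0001, -0.0555, -0.0001]
[0.0098, -0.0175, -0.2286, -0.0001, -0.0555, -0.0001]
12 rows
[0.1801, -0.2928, 0.0055, 0.0, -0.0083, -0.0]
[0.1801, -0.2928, 0.0032, 0.0, -0.0083, -0.0]
[0.1801, -0.2928, 0.0008, 0.0, -0.0083, -0.0]
[0.1801, -0.2928, -0.0016, 0.0, -0.0083, -0.0]
[0.1801, -0.2928, -0.0039, 0.0, -0.0083, -0.0]
[0.18, -0.2928, -0.0063, 0.0, -0.0083, -0.0]
[0.1799, -0.2928, -0.0086, 0.0, -0.0083, -0.0]
[0.1798, -0.2928, -0.011, 0.0, -0.0083, -0.0]
[0.1797, -0.2928, -0.0133, 0.0, -0.0083, -0.0]
[0.1795, -0.2928, -0.0157, 0.0, -0.0083, -0.0]
[0.1792, -0.2928, -0.018, 0.0, -0.0083, -0.0]
[0.179, -0.2928, -0.0204, 0.0, -0.0083, -0.0]
```

Emit:
drive_tool(deltas=[0.02, 0, -0.175, 0, 0, 0, -1, 0.02, 0, -0.175, 0, 0, 0, -1, 0.02, 0, -0.175, 0, 0, 0, -1, 0.02, 0, -0.175, 0, 0, 0, -1, 0.123, -0.018, -0.193, 0, -0.0555, 0, -1, 0.105, -0.018, -0.203, 0, -0.0555, 0, -1, 0.087, -0.018, -0.212, 0, -0.0555, 0, -1, 0.069, -0.018, -0.218, 0, -0.0555, 0, -1, 0.049, -0.018, -0.223, 0, -0.0555, 0, -1, 0.03, -0.018, -0.227, 0, -0.0555, 0, -1, 0.01, -0.018, -0.229, 0, -0.0555, 0, -1])

```text
time: 12.93
tcp_pos: [441.1, -62.5, 428.9]
tool_rot: [-179.9, -0.2, 14.9]
wrist_force: [0.9, 0.6, -0.6]
grip_width: 19.4
grasp_force: 40.0
```

Emit:
drive_tool(deltas=[0.18, -0.293, 0.005, 0, -0.0083, 0, -1, 0.18, -0.293, 0.003, 0, -0.0083, 0, -1, 0.18, -0.293, 0, 0, -0.0083, 0, -1, 0.18, -0.293, -0.002, 0, -0.0083, 0, -1, 0.18, -0.293, -0.004, 0, -0.0083, 0, -1, 0.18, -0.293, -0.006, 0, -0.0083, 0, -1, 0.18, -0.293, -0.009, 0, -0.0083, 0, -1, 0.18, -0.293, -0.011, 0, -0.0083, 0, -1, 0.18, -0.293, -0.013, 0, -0.0083, 0, -1, 0.18, -0.293, -0.016, 0, -0.0083, 0, -1, 0.18, -0.293, -0.018, 0, -0.0083, 0, -1, 0.18, -0.293, -0.02, 0, -0.0083, 0, -1])

```text
time: 13.93
tcp_pos: [560.1, 334.4, 423.1]
tool_rot: [-179.8, 8.6, 15.0]
wrist_force: [0.7, -0.5, -0.1]
grip_width: 19.5
grasp_force: 40.0
```

```bash
python3 - <<'E'
from h import *
s=readout.get_state(); print(s['tcp_pos'],s['tool_rot'],s['grip_width'],s['grasp_force'])
a=shot('scene','s_a'); w=shot('wrist','w_a'); T=cur()
for n,c in(('scene',a),('wrist',w)):
    C=cloud(c); L=(C-T[:3,3])@T[:3,:3]
    m=(np.abs(L[...,0])<25)&(np.abs(L[...,1])<25)&(L[...,2]>95)&(L[...,2]<235)
    P=L[m]; 
    if len(P)>20:
        v,u=np.nonzero(m); print(n,len(P),np.percentile(P[:,2],[1,50,99]).round(1),P[P[:,2]>190].mean(0).round(1),P[(P[:,2]<170)&(P[:,2]>120)].mean(0).round(1),u.min(),u.max(),v.min(),v.max())
C=cloud(w); m=((C[...,2]>104)&(C[...,2]<125)&(np.hypot(C[...,0]-489,C[...,1]-313)<60)).astype(np.uint8)
P=C[m>0][:,:2].astype(np.float32); print(len(P),cv2.minEnclosingCircle(P),P.mean(0))
cv2.imwrite('pics/duo.png',np.hstack([cv2.resize(cv2.imread('pics/s_a.png')[60:320,250:510],(400,400)),cv2.resize(cv2.imread('pics/w_a.png')[:,120:520],(400,400))]))
E
```

```text
[560.10951505 334.36760298 423.09572094] [-179.8093676     8.63956682   14.9517804 ] 19.474575168979765 39.99896764755249
scene 169 [ 95.5 140.2 213.9] [  0.8   8.6 203.6] [1.000e-01 8.600e+00 1.454e+02] 438 457 118 154
wrist 672 [ 95.4 116.5 214.1] [  5.4  -2.1 203.2] [  4.6  -2.1 149.5] 304 335 190 246
612 ((490.3870849609375, 313.67730712890625), 41.97949981689453) [494.64288 314.22632]
```

View pics/duo.png

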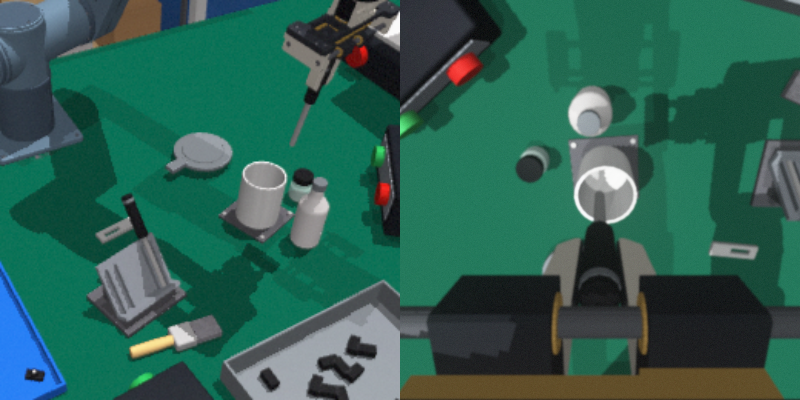

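The left panel shows driver A held along the tool's axis above the open canister, with driver B still in the rest. The right panel shows its shank over the rim circle at (605,195), so I'm inserting along the axis.

```bash
cat > ins.py <<'E'
from h import *
import sys
s,t=float(sys.argv[1]),np.radians(float(sys.argv[2])); yaw=float(sys.argv[3]); f=float(sys.argv[4])
a=np.radians(yaw); xh=np.array([np.cos(a),np.sin(a),0]); u=np.cos(t)*np.array([0,0,1])+np.sin(t)*xh
F=np.array([490.2,313,0])+s*xh+[0,0,8]
T=cur(); P1=pose(F+(f+100)*u,[180,np.degrees(t),yaw]); P2=pose(F+f*u,[180,np.degrees(t),yaw]); print(P1[:3,3],P2[:3,3])
show(T,P1); show(P1,P2,5)
E
python3 ins.py 8 9 14.9 219
```

```text
[546.15568211 327.88865582 323.07258065] [531.03822961 323.86621272 224.30374659]
3 rows
[-0.0044, 0.0187, 0.3271, -0.0009, -0.0007, 0.0012] each
5 rows
[0.0, -0.0, 0.2, 0.0, 0.0, 0.0] each
```

Emit:
drive_tool(deltas=[-0.004, 0.019, 0.327, -0.001, -0.001, 0.001, -1, -0.004, 0.019, 0.327, -0.001, -0.001, 0.001, -1, -0.004, 0.019, 0.327, -0.001, -0.001, 0.001, -1, 0, 0, 0.2, 0, 0, 0, -1, 0, 0, 0.2, 0, 0, 0, -1, 0, 0, 0.2, 0, 0, 0, -1, 0, 0, 0.2, 0, 0, 0, -1, 0, 0, 0.1, 0, 0, 0, -1, 0, 0, 0.07, 0, 0, 0, -1, 0, 0, 0, 0, 0, 0, -1, 0, 0, 0, 0, 0, 0, -1])

```text
time: 14.95
tcp_pos: [532.0, 319.2, 231.3]
tool_rot: [179.9, 8.8, 14.7]
wrist_force: [0.7, -0.7, -0.7]
grip_width: 19.4
grasp_force: 40.0
```

Emit:
drive_tool(deltas=[0, -0.04, 0.03, 0, 0, 0, -1, 0, 0, 0.03, 0, 0, 0, -1, 0, 0, 0, 0, 0, 0, -1, 0, 0, 0, 0, 0, 0, -1])

```text
time: 15.28
tcp_pos: [529.7, 323.1, 224.9]
tool_rot: [179.9, 8.8, 14.7]
wrist_force: [-0.7, -0.2, 0.4]
grip_width: 19.2
grasp_force: 40.0
```

Emit:
drive_tool(deltas=[0, 0, 0, 0, 0, 0, -0.2, 0, 0, 0, 0, 0, 0, -0.2, 0, 0, 0, 0, 0, 0, -0.2, 0, 0, 0, 0, 0, 0, -0.2, 0, 0, -0.05, 0, 0, 0, -0.2, 0, 0, -0.2, 0, 0, 0, -0.2, 0, 0, -0.3, 0, 0, 0, -0.2, 0, 0, -0.3, 0, 0, 0, -0.2, 0, 0, -0.3, 0, 0, 0, -0.2, 0, 0, -0.3, 0, 0, 0, 0.3])

```text
time: 16.12
tcp_pos: [551.3, 328.9, 369.9]
tool_rot: [179.9, 8.8, 14.7]
wrist_force: [0.1, 1.2, -0.3]
grip_width: 40.1
grasp_force: 0.0
```

```bash
cat > stand.py <<'E'
from h import *
import sys
for n in('wrist','top','scene'):
    c=shot(n,n[0]+sys.argv[1]); C=cloud(c); g=c['pixels'].max(2)
    m=((g<70)&(C[...,2]>112)&(C[...,2]<195)&(np.hypot(C[...,0]-490,C[...,1]-313)<120)).astype(np.uint8)
    k,l,st,_=cv2.connectedComponentsWithStats(m)
    for i in range(1,k):
        if st[i,4]>12:
            P=C[l==i]; q=P.mean(0); ev,V=np.linalg.eigh(np.cov((P-q).T)); U=V[:,2]*np.sign(V[2,2]); print(n,st[i],q.round(0),P.max(0).round(0),'axis',U.round(2),'tilt',np.degrees(np.arccos(U[2])).round(0),'ev',ev.round(0))
s=readout.get_state(); print(s['time'],s['tcp_pos'],s['tool_rot'],s['wrist_force'])
E
python3 stand.py _sa; python3 - <<'E'
from h import *
T=cur(); ax=np.array([-.554,-.147,.819]); ax/=np.linalg.norm(ax)
G=np.array([486.8,19.1,174.8])+40*ax; Pre=pose(G+85*ax+[0,0,0],[180,-35,14.9]); U=pose([470,180,400],[180,-10,14.9])
print(Pre[:3,3]); show(T,U); show(U,Pre)
E
```

```text
wrist [310 175  20  31 476] [532. 323. 174.] [540. 331. 187.] axis [ 0.   -0.01  1.  ] tilt 1.0 ev [ 19.  20. 304.]
top [177 176  17  14 103] [521. 316. 158.] [536. 329. 188.] axis [0.23 0.09 0.97] tilt 14.0 ev [ 11.  18. 657.]
scene [426 159  15  21 141] [529. 314. 153.] [541. 327. 185.] axis [0.15 0.1  0.98] tilt 10.0 ev [ 15.  28. 538.]
16.2667 [552.24463715 329.24189683 371.37418322] [179.93398243   8.48181065  14.6934542 ] [ 0.15008259  0.27642067 -0.03658141]
[417.5252645    0.71843661 277.21156746]
5 rows
[-0.2407, 0.247, -0.0217, 0.0002, 0.0411, -0.0004]
[-0.239, 0.2469, -0.0372, 0.0002, 0.0411, -0.0004]
[-0.2362, 0.2467, -0.0526, 0.0002, 0.0411, -0.0004]
[-0.2325, 0.2465, -0.0678, 0.0002, 0.0411, -0.0004]
[-0.2278, 0.2463, -0.0827, 0.0002, 0.0411, -0.0004]
7 rows
[-0.1667, 0.2282, 0.1487, -0.0, 0.0397, 0.0]
[-0.1756, 0.2282, 0.1381, -0.0, 0.0397, 0.0]
[-0.1839, 0.2282, 0.1269, -0.0, 0.0397, 0.0]
[-0.1914, 0.2282, 0.1152, -0.0, 0.0397, 0.0]
[-0.1982, 0.2282, 0.103, -0.0, 0.0397, 0.0]
[-0.2042, 0.2282, 0.0905, -0.0, 0.0397, 0.0]
[-0.2095, 0.2282, 0.0776, -0.0, 0.0397, 0.0]
```

Driver A stands leaning about 10–14°. Next is driver B.

Emit:
drive_tool(deltas=[-0.24, 0.247, -0.022, 0, 0.041, 0, 0.3, -0.239, 0.247, -0.037, 0, 0.041, 0, 0.3, -0.236, 0.247, -0.053, 0, 0.041, 0, 0.3, -0.232, 0.247, -0.068, 0, 0.041, 0, 0.3, -0.228, 0.246, -0.083, 0, 0.041, 0, 0.3, -0.167, 0.228, 0.149, 0, 0.0397, 0, 0.3, -0.176, 0.228, 0.138, 0, 0.0397, 0, 0.3, -0.184, 0.228, 0.127, 0, 0.0397, 0, 0.3, -0.191, 0.228, 0.115, 0, 0.0397, 0, 0.3, -0.198, 0.228, 0.103, 0, 0.0397, 0, 0.3, -0.204, 0.228, 0.09, 0, 0.0397, 0, 0.3, -0.21, 0.228, 0.078, 0, 0.0397, 0, 0.3])

```text
time: 17.27
tcp_pos: [416.6, 12.0, 281.3]
tool_rot: [-179.8, -32.9, 14.8]
wrist_force: [0.8, -0.3, -0.6]
grip_width: 60.3
grasp_force: 0.0
```

Emit:
drive_tool(deltas=[0, 0, 0, 0, 0, 0, 0.3, 0, 0, 0, 0, 0, 0, 0.3])

```text
time: 17.43
tcp_pos: [417.3, 11.3, 281.8]
tool_rot: [-179.6, -32.7, 14.3]
wrist_force: [-0.3, 0.5, 0.5]
grip_width: 60.3
grasp_force: 0.0
```

```bash
python3 drv.py w_db; python3 - <<'E'
from h import *
ax=np.array([-.554,-.147,.819]); ax/=np.linalg.norm(ax)
show(cur(),pose(np.array([486.8,18.9,174.8])+40*ax,[180,-35,14.9]),5)
E
```

```text
[418.2  12.  282.9] [-179.7  -32.8   14.5]
[319 188  24  28 455] [514.   27.1 145.6] ev [  3.  26. 299.] normal [-0.76 -0.31 -0.58] long [-0.56 -0.16  0.82] tool [  6.8  10.2 167.7   1. ]
[320 215  25  26 520] [486.2  19.4 174.7] ev [ 1. 22. 25.] normal [-0.51 -0.13  0.85] long [0.82 0.2  0.53] tool [ -1.7  10.5 127.6   1. ]
5 rows
[-0.0056, 0.0222, 0.1755, -0.0002, 0.0049, -0.0007]
[-0.007, 0.0221, 0.1755, -0.0002, 0.0049, -0.0007]
[-0.0084, 0.022, 0.1754, -0.0002, 0.0049, -0.0007]
[-0.0098, 0.022, 0.1754, -0.0002, 0.0049, -0.0007]
[-0.0112, 0.0219, 0.1753, -0.0002, 0.0049, -0.0007]
```

Emit:
drive_tool(deltas=[-0.03, 0.055, 0.1, 0, 0.0245, -0.003, 0.3, -0.026, 0.055, 0.2, 0, 0, 0, 0.3, 0, 0, 0.2, 0, 0, 0, 0.3, 0, 0, 0.2, 0, 0, 0, 0.3, 0, 0, 0.175, 0, 0, 0, 0.3, 0, 0, 0, 0, 0, 0, 0, 0, 0, 0, 0, 0, 0, -1, 0, 0, 0, 0, 0, 0, -1, 0, 0, 0, 0, 0, 0, -1, 0, 0, 0, 0, 0, 0, -1, 0, 0, 0, 0, 0, 0, -1, 0, 0, 0, 0, 0, 0, -1], force=40)

```text
time: 18.48
tcp_pos: [465.2, 13.4, 209.0]
tool_rot: [179.9, -35.1, 15.2]
wrist_force: [-1.9, 0.0, 2.2]
grip_width: 19.7
grasp_force: 40.0
```

```bash
python3 - <<'E'
from h import *
T=cur(); A=T.copy(); A[:3,3]+=-T[:3,2]*70+T[:3,0]*8
B=pose(A[:3,3]+[-10,10,160],[180,0,14.9])
a=np.radians(14.9);xh=np.array([np.cos(a),np.sin(a),0]); t=np.radians(-9);u=np.cos(t)*np.array([0,0,1])+np.sin(t)*xh
F=np.array([490.2,313,0])-8*xh+[0,0,8]; P=pose(F+420*u,[180,-9,14.9]); print(P[:3,3])
show(T,A,4); show(A,B,7); show(B,P,10)
E
```

```text
[418.97569087 294.04867666 422.82910305]
4 rows
[0.02, 0.0, -0.175, 0.0, 0.0, 0.0] each
7 rows
[0.1233, -0.0173, -0.1928, -0.0, -0.0558, 0.0004]
[0.1059, -0.0174, -0.2028, -0.0, -0.0558, 0.0004]
[0.0878, -0.0174, -0.2113, -0.0, -0.0558, 0.0004]
[0.069, -0.0174, -0.2182, -0.0, -0.0558, 0.0004]
[0.0496, -0.0175, -0.2234, -0.0, -0.0558, 0.0004]
[0.0299, -0.0175, -0.2268, -0.0, -0.0558, 0.0004]
[0.0099, -0.0175, -0.2286, -0.0, -0.0558, 0.0004]
10 rows
[0.0683, -0.2709, 0.008, 0.0, 0.01, 0.0]
[0.0682, -0.2709, 0.0091, 0.0, 0.01, 0.0]
[0.0681, -0.2709, 0.0101, 0.0, 0.01, 0.0]
[0.0679, -0.2709, 0.0112, 0.0, 0.01, 0.0]
[0.0677, -0.2709, 0.0123, 0.0, 0.01, 0.0]
[0.0675, -0.2709, 0.0133, 0.0, 0.01, 0.0]
[0.0673, -0.2709, 0.0144, 0.0, 0.01, 0.0]
[0.0671, -0.2709, 0.0154, 0.0, 0.01, 0.0]
[0.0668, -0.2709, 0.0165, 0.0, 0.01, 0.0]
[0.0665, -0.2709, 0.0175, 0.0, 0.01, 0.0]
```

Emit:
drive_tool(deltas=[0.02, 0, -0.175, 0, 0, 0, -1, 0.02, 0, -0.175, 0, 0, 0, -1, 0.02, 0, -0.175, 0, 0, 0, -1, 0.02, 0, -0.175, 0, 0, 0, -1, 0.123, -0.018, -0.193, 0, -0.0558, 0, -1, 0.105, -0.018, -0.203, 0, -0.0558, 0, -1, 0.087, -0.018, -0.212, 0, -0.0558, 0, -1, 0.069, -0.018, -0.218, 0, -0.0558, 0, -1, 0.049, -0.018, -0.223, 0, -0.0558, 0, -1, 0.03, -0.018, -0.227, 0, -0.0558, 0, -1, 0.01, -0.018, -0.229, 0, -0.0558, 0, -1])

```text
time: 19.4
tcp_pos: [420.8, 14.7, 428.9]
tool_rot: [180.0, -0.4, 15.2]
wrist_force: [0.6, 0.5, -1.3]
grip_width: 19.5
grasp_force: 40.0
```

Emit:
drive_tool(deltas=[0.068, -0.271, 0.008, 0, 0.01, 0, -1, 0.068, -0.271, 0.009, 0, 0.01, 0, -1, 0.068, -0.271, 0.01, 0, 0.01, 0, -1, 0.068, -0.271, 0.011, 0, 0.01, 0, -1, 0.068, -0.271, 0.012, 0, 0.01, 0, -1, 0.068, -0.271, 0.013, 0, 0.01, 0, -1, 0.067, -0.271, 0.014, 0, 0.01, 0, -1, 0.067, -0.271, 0.015, 0, 0.01, 0, -1, 0.067, -0.271, 0.017, 0, 0.01, 0, -1, 0.067, -0.271, 0.018, 0, 0.01, 0, -1, 0, 0, 0, 0, 0, 0, -1, 0, 0, 0, 0, 0, 0, -1])

```text
time: 20.4
tcp_pos: [415.4, 294.9, 419.8]
tool_rot: [-179.9, -9.5, 15.4]
wrist_force: [-0.2, -0.1, -1.7]
grip_width: 19.8
grasp_force: 40.0
```

```bash
python3 ins.py -8 -9 14.9 219; python3 - <<'E'
from h import *
shot('scene','s_b'); shot('wrist','w_b')
cv2.imwrite('pics/duo2.png',np.hstack([cv2.resize(cv2.imread('pics/s_b.png')[60:320,250:510],(400,400)),cv2.resize(cv2.imread('pics/w_b.png')[:,120:520],(400,400))]))
E
```

```text
[434.24431789 298.11134418 323.07258065] [449.36177039 302.13378728 224.30374659]
3 rows
[0.0091, 0.0066, 0.3286, -0.0005, -0.0019, 0.0017] each
5 rows
[0.0, 0.0, 0.2, 0.0, 0.0, 0.0] each
```

View pics/duo2.png

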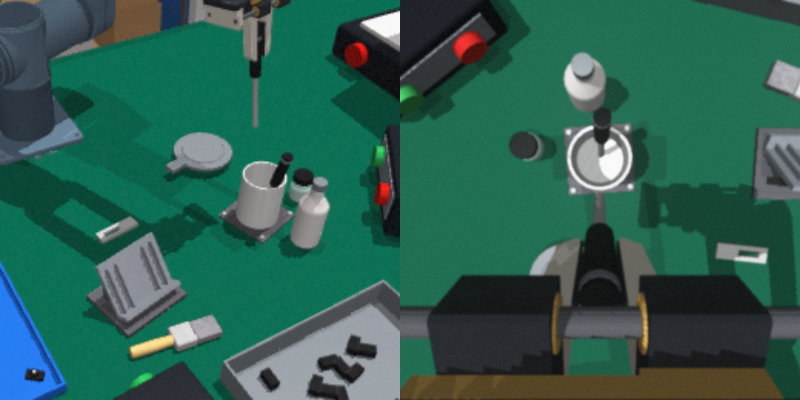

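Driver A leans to the far side of the canister, at (283,170) in the left panel. Driver B hangs on the near side with a free path, so I'm inserting it.

Emit:
drive_tool(deltas=[0.009, 0.007, 0.329, 0, -0.002, 0.002, -1, 0.009, 0.007, 0.329, 0, -0.002, 0.002, -1, 0.009, 0.007, 0.329, 0, -0.002, 0.002, -1, 0, 0, 0.2, 0, 0, 0, -1, 0, 0, 0.2, 0, 0, 0, -1, 0, 0, 0.2, 0, 0, 0, -1, 0, 0, 0.2, 0, 0, 0, -1, 0, 0, 0.1, 0, 0, 0, -1, 0, 0, 0.07, 0, 0, 0, -1, 0, 0, 0, 0, 0, 0, -1, 0, 0, 0, 0, 0, 0, -1])

```text
time: 21.42
tcp_pos: [449.9, 301.1, 228.1]
tool_rot: [-179.8, -9.1, 14.6]
wrist_force: [-0.2, 0.3, -0.4]
grip_width: 19.8
grasp_force: 40.0
```

```bash
python3 ins.py -8 -9 14.9 219|tail -4; python3 -c "
from h import *
s=readout.get_state();print(s['tcp_pos'],s['tool_rot'],s['wrist_force'])"
```

```text
3 rows
[-0.0023, -0.0045, -0.3208, -0.0005, -0.0003, -0.0009] each
5 rows
[0.0, 0.0, 0.2, 0.0, 0.0, 0.0] each
[449.85925637 301.07660902 228.13921399] [-179.83090499   -9.07509029   14.64977395] [-0.16202372  0.32809197 -0.43457596]
```

Foot is about 12 mm up; lowering 4 mm and releasing.

Emit:
drive_tool(deltas=[0, 0, 0.03, 0, 0, 0, -1, 0, 0, 0.01, 0, 0, 0, -1, 0, 0, 0, 0, 0, 0, -1, 0, 0, 0, 0, 0, 0, -0.2, 0, 0, 0, 0, 0, 0, -0.2, 0, 0, 0, 0, 0, 0, -0.2, 0, 0, 0, 0, 0, 0, -0.2, 0, 0, -0.05, 0, 0, 0, -0.2, 0, 0, -0.2, 0, 0, 0, -0.2, 0, 0, -0.3, 0, 0, 0, -0.2, 0, 0, -0.3, 0, 0, 0, -0.2])

```text
time: 22.33
tcp_pos: [436.4, 297.7, 307.9]
tool_rot: [-179.9, -8.9, 14.7]
wrist_force: [0.5, -0.2, -0.7]
grip_width: 37.1
grasp_force: 0.0
```

Emit:
drive_tool(deltas=[0, 0, -0.3, 0, 0, 0, 0, 0, 0, -0.3, 0, 0, 0, 0, -0.2, 0, -0.1, 0, 0, 0, 0, -0.2, 0, -0.1, 0, 0, 0, 0, 0, 0, 0, 0, 0, 0, 0, 0, 0, 0, 0, 0, 0, 0])

```text
time: 22.83
tcp_pos: [386.3, 284.6, 381.4]
tool_rot: [-179.8, -9.2, 14.7]
wrist_force: [-0.8, 0.8, 0.0]
grip_width: 46.3
grasp_force: 0.0
```

```bash
python3 stand.py _end; python3 - <<'E'
from h import *
c=load('t_end'); C=cloud(c)
m=(C[...,2]>15)&(C[...,2]<90)&(np.hypot(C[...,0]-490,C[...,1]+292)<40); print('lid',np.median(C[m],0) if m.any() else None)
cv2.imwrite('pics/duo3.png',np.vstack([cv2.imread('pics/s_end.png')[60:360],cv2.imread('pics/t_end.png')[:300]]))
E
```

```text
wrist [290  25  20  12  82] [574. 354. 142.] [583. 364. 147.] axis [ 0.49 -0.86  0.12] tilt 83.0 ev [ 2. 11. 29.]
wrist [309  63  22  50 839] [522. 320. 164.] [540. 331. 187.] axis [0.28 0.07 0.96] tilt 17.0 ev [ 17.  27. 567.]
wrist [310 144  21  30 429] [455. 302. 175.] [473. 313. 187.] axis [-0.36 -0.11  0.93] tilt 22.0 ev [ 20.  22. 332.]
top [177 176  17  14  99] [521. 316. 157.] [536. 329. 189.] axis [0.24 0.09 0.97] tilt 15.0 ev [  9.  19. 645.]
top [186 204  13  10  64] [456. 297. 167.] [469. 307. 187.] axis [-0.28  0.08  0.96] tilt 17.0 ev [ 11.  17. 461.]
scene [411 146   7  26 155] [463. 297. 150.] [478. 310. 187.] axis [-0.22 -0.02  0.97] tilt 13.0 ev [ 14.  31. 521.]
scene [426 159  15  22 140] [529. 314. 153.] [541. 328. 186.] axis [0.14 0.11 0.98] tilt 10.0 ev [ 15.  28. 538.]
22.9833 [387.2867053  284.60813322 379.81776907] [-179.84203093   -9.01423785   14.69186147] [ 0.43989802  0.76159213 -0.14188914]
lid [ 489.74194669 -291.50514005   23.84840422]
```

View pics/duo3.png

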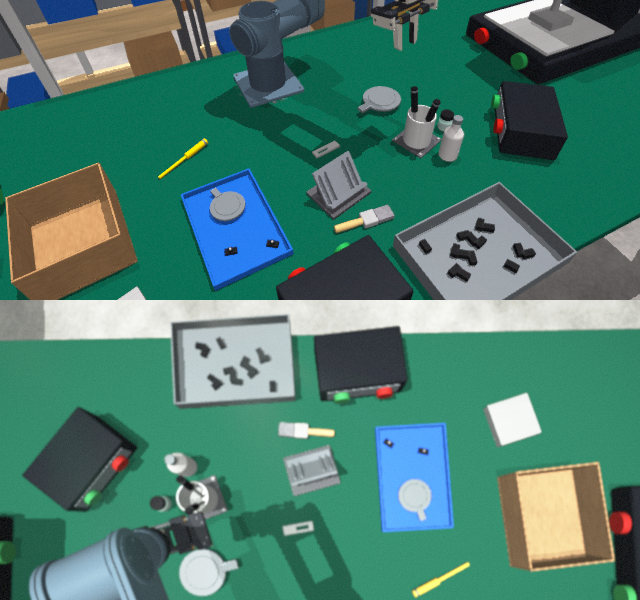

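The lid lies flat in the tray, at (227,205) in the scene half, clear of the parts at (231,250) and (272,243). Both drivers stand in the canister at (420,110), and the other things are where they were. I'm handing the job in.

```bash
python3 -c "
from h import *
print(job_done())"
```

```text
the job is handed in; nothing more can be done
None
```

I handed the job in after about 23 s of robot time: by my measurements the lid was tipped about 18° on the rim and now lies flat in the blue tray, and both drivers stand handle up in the canister; no verdict came back.

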